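Dispense milling balls with the rocker lever

TASK

Load the catch lid from the ball dispenser without grasping anything. With the fingers, push the empty translucent lid along the worktop under the dispenser's spout until its short end is square against the stop bar and about centred on it. Then press the round pad of the rocking lever down to lift the gate, keep it down until all three white ceramic balls have rolled into the lid, and let go so that the gate shuts again; touch no ball, never lift the lid and leave everything else where it stands.

Things in the scene. Friction and masses are not known exactly. Their poses are not given: they have to be found in the camera images.
- dispenser: Fixed white and aluminium ball dispenser. Origin on the worktop under its spout; +x from the lid's side to the stop bar, +y along the chute to the lever's pad. Open chute 29 mm wide, y 13 to 110 mm, sloping down to the spout. Base plate x +-33, y 78 to 190 mm, 8 mm thick; two pivot cheeks 128 mm high at y = 95 mm. Nothing of it lies at x below -33 mm or above 85 mm height except cheeks and lever.
- spout (a point): Middle of the underside of the drop spout, a square tube (x +-15, y -26 to +13 mm in the dispenser's frame), 24 mm above the worktop, so the 14 mm high lid slides under it. A small ramp in it lets the balls roll out one after another towards the dispenser's -x, into the lid below.
- rocker (a joint): Rocking lever, rad: 0 = at rest (gate shut, pad up), 0.30 = pad fully down (gate lifted about 24 mm). Balls roll out freely above about 0.22; all three are out within about 1 s. Spring-returned: about 2 N at the pad to start, about 5 N fully down; goes back to 0 when let go.
- pad (a point): Centre of the top of the lever's round black press pad (36 mm diameter), about 125 mm above the worktop when up, 24 mm lower when fully down. It lies 80 mm from the lever's pivot, which is at dispenser y = +95 mm, 115 mm high, axis along dispenser x.
- stop (a point): Middle of the top edge of the stop bar's face that the lid meets: an upright aluminium bar 90 mm long along the dispenser's y, centred at dispenser y = 0, 22 mm high, face at dispenser x = +35 mm, facing -x. A low rail (8 mm high) behind it joins it to the base.
- gate (a point): Middle of the lower edge of the steel gate plate at the lever's other end; shut, it stands across the chute.
- catch_lid: Loose shallow translucent tray (upside-down tip-box lid), open on top: 84 mm along its x, 122 mm along its y, 14 mm high, 2 mm walls and floor, about 50 g. Origin at centre of underside. Starts on the worktop on the dispenser's -x side, long side (y) roughly along the dispenser's x, up to 40 mm off centre sideways, 70 to 110 mm short of the stop bar.
- lid_mid (a point): Centre of the catch lid, 7 mm above its underside. With the lid's short end against the stop bar this lies at dispenser x = -26 mm.
- petri_red: Small open dish with red chips, 55 mm across, 15 mm high, bystander (origin at centre of underside).
- petri_brown: Small open dish with brown chips, 55 mm across, 17 mm high, bystander.
- bottle: Dropper bottle with black cap, 33 mm wide, 95 mm high, bystander behind the dispenser.
- calculator: Desk calculator, 85x145x18 mm, bystander.
- slide_box: Dark slide box, 101x175x37 mm, bystander.
- marker: Marker pen, 13x132x15 mm, bystander.
- ball_0_center (a point): Centre of one of three alike loose white ceramic balls, 18 mm diameter, 12 g, queued in the chute behind the gate (number 0 from the gate's side).
- ball_0: The same ball's body (its axes turn as it rolls).
- ball_1_center (a point): Centre of one of three alike loose white ceramic balls, 18 mm diameter, 12 g, queued in the chute behind the gate (number 1 from the gate's side).
- ball_1: The same ball's body (its axes turn as it rolls).
- ball_2_center (a point): Centre of one of three alike loose white ceramic balls, 18 mm diameter, 12 g, queued in the chute behind the gate (number 2 from the gate's side).
- ball_2: The same ball's body (its axes turn as it rolls).
There are look-alikes about, which are no part of the job. Leave any purple look-alike of the catch_lid alone.

How it is judged:
By the outcome, as a careful person would: the job done as asked, in the order asked, and still so for the second after the job is handed in, with the robot touching nothing.
It also fails if it takes over 58 s, if anything falls off the work surface, if the arm or the gripper's body presses on something with over 40 N, if the wrist force passes 120 N, or if a joint passes its speed limit or range.

ROBOT

A 6-joint arm with a two-finger parallel gripper is mounted at the origin on a cart in front of the work surface, level with it; the furniture and walls round the work are solid. World frame = base frame: x ahead of the robot, y to its left, z up, the work surface at z = 0. Lengths are in mm, angles in rad, forces in N, time in s.
With the tool pointing down it reaches from about 350 to 975 mm from the base axis. Payload 7.1 kg.
Tool frame: the origin (TCP) lies at the very end of the fingers, on their centre line; the grasp point (between the pads) lies 19 mm behind it; z points along the fingers, x is the direction in which the jaws open and shut, and the axes are right-handed (so a half turn about z gives the same grasp; the last joint's range is limited). The gripper opens to 88 mm and grips with 3 to 60 N. Pads are 20 mm wide; open, the fingers measure 115 mm over their backs; the gripper's body (75 mm by 178 mm) begins 61 mm behind the grasp point.
Start: joints at [1.308, 0.423, 1.63, -0, 1.089, -0.019], TCP at [150.839, 606.508, 222.675] pointing down, gripper open.
Joint ranges: [-3, 3], [-0.9, 2.11], [0.09, 2.58], [-1.31, 4.45], [0.11, 2.69], [-2.54, 2.54]. Speed limits (rad/s): [2.39, 2.39, 3.01, 3.14, 3.14, 3.14].

INTERFACE

Orientations are given as a rotation vector (axis times angle).
In Python, from workcell import * gives the robot as it stands.
- The arm moves only by the tool arm_command, never from a script. Its argument "increments" is a list of rows, each a list of 2 entries, a list of its own where there are three numbers: the shift along the tool's x, y, z in cm, then the turn about the tool's z in degrees. In form: [[[dx, dy, dz], turn], ...]. A call has 1 to 20 rows; each row shifts and turns the pose as measured when the row begins, along the tool's axes as they then stand; what a row does not reach is not made up. A row lasts 1/10 s, in which the tool goes at most 50 mm and 8.59 degrees, less where a joint would pass 70% of its speed; a pose out of reach is approached as far as the arm can. A call is refused whole if a number of a shift passes 5 or a number of a turn 8.59, either way. A call with a gripper value outside its range is refused whole. "gripper" is the opening, from 0 (shut) to 1 (fully open), set as the call begins (left out, the last holds). The fingers move at their own pace and stop on an object; the grip force is fixed at half the most. Time passes only in rows, so rows that do not move let the fingers close. It gives the time, the measured TCP pose, the force and the opening at its end, in the units of the state.
- get_obs(): the state, without advancing time (a new reading comes with each control period).
- get_image(name): name is "side" or "top"; returns the picture (384x512x3 uint8, red, green, blue); there is no depth.
- camera_params(name): a dict with "K" (3x3 intrinsics, pixels), "rvec" (rotation vector, rad) and "tvec" (3), from world to camera coordinates, as OpenCV has them. Camera axes: x right, y down, z forward; pixel columns grow to the right and rows downward; lengths in mm; the calibration is good to about 2 mm. A picture is of the moment at which its call begins. camera_params takes no time and is no camera call.
- close_job(): hands the job in, once; it reports no verdict.
The state is a dict: "t": time; "qpos": joint angles; "qvel": joint speeds; "joint_torque": joint torques, N m; "ee_pos": TCP position; "orientation": TCP orientation; "ft_force": force on the tool from outside, world axes, zero at the start; "moment": the same for the moment, N m; "width": finger opening in mm.
Only numpy, scipy, OpenCV 4.12 (cv2) and the standard library are available. Lean on these libraries where they do the work, as an engineer would, in place of code of your own. Each camera call takes 0.05 s, during which the arm holds its last target.

## Working session

There is one attempt and no reset: what is moved stays moved. The work goes in short steps, Python scripts to look and compute and a tool call to move; the robot and the scene stay as the last step left them, time stands still between calls to the robot, and variables do not carry over. Pictures are saved under pics/ and viewed, and the job is handed in when it is done.

Besides the shell and the picture viewer there is one more tool, called after ">>>" in YAML: its name, and indented under it one key for each argument. arm_command: Moves the arm, as the interface text tells. Its arguments: {"type":"object","properties":{"increments":{"type":"array","items":{"type":"array"}},"gripper":{"type":"number"}},"required":["increments"]}

```bash
mkdir -p pics; ls
python3 - <<'E'
from workcell import *
import cv2
for n in("side","top"):
    im=get_image(n); cv2.imwrite(f"pics/{n}0.png",im[:,:,::-1]); p=camera_params(n); print(n,p)
o=get_obs(); print(o)
E
```

```text
pics
side {'K': array([[484.86901003,   0.        , 254.86850589],
       [  0.        , 484.86901003, 191.75882349],
       [  0.        ,   0.        ,   1.        ]]), 'rvec': array([ 0.14456746, -2.61917509,  1.65948754]), 'tvec': array([ 575.91509162,  161.17159918, 1697.17919996])}
top {'K': array([[490.32861494,   0.        , 261.59998146],
       [  0.        , 490.32861494, 187.21796376],
       [  0.        ,   0.        ,   1.        ]]), 'rvec': array([ 2.14429663, -2.17037016,  0.11761119]), 'tvec': array([ -81.97283144,  604.84661382, 1663.48678053])}
{'t': 0.1, 'qpos': array([ 1.30797407e+00,  4.23762412e-01,  1.63055015e+00, -6.61577694e-06,
        1.08863386e+00, -1.90153054e-02]), 'qvel': array([ 1.78000072e-05, -1.35125266e-03, -9.95437519e-04,  1.68533725e-04,
       -6.03898211e-05,  5.20429942e-04]), 'joint_torque': array([-2.02024085e-04, -5.45613027e+01, -2.74321908e+01,  6.46088202e-02,
        1.88176573e-02, -1.04285664e-05]), 'ee_pos': array([150.7359218 , 606.05746016, 222.00561744]), 'orientation': array([ 2.47443951e+00,  1.93432459e+00, -1.69397801e-03]), 'ft_force': array([ 0.39026536, -0.57154453, -1.42042055]), 'moment': array([0.01435524, 0.02511284, 0.01169022]), 'width': 87.98358516818338}
```

View pics/side0.png

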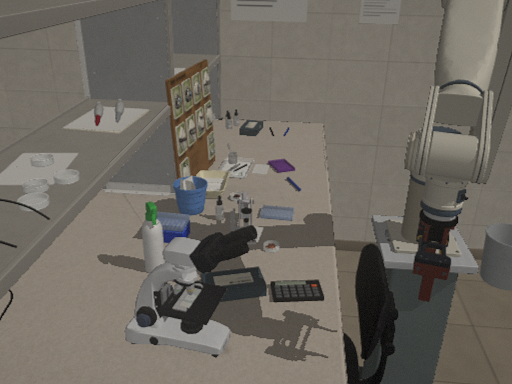

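View pics/top0.png

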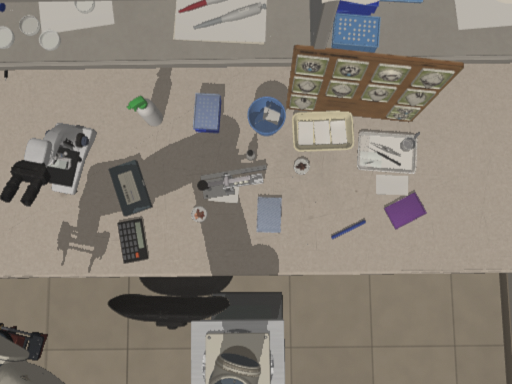

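Run:
```python
import cv2
a=cv2.imread("pics/side0.png")[180:260,190:310]; cv2.imwrite("pics/side0z.png",cv2.resize(a,None,fx=6.6,fy=6.6,interpolation=cv2.INTER_CUBIC))
a=cv2.imread("pics/top0.png")[140:240,180:300]; cv2.imwrite("pics/top0z.png",cv2.resize(a,None,fx=6,fy=6,interpolation=cv2.INTER_CUBIC))
```

```text
(no output)
```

View pics/side0z.png

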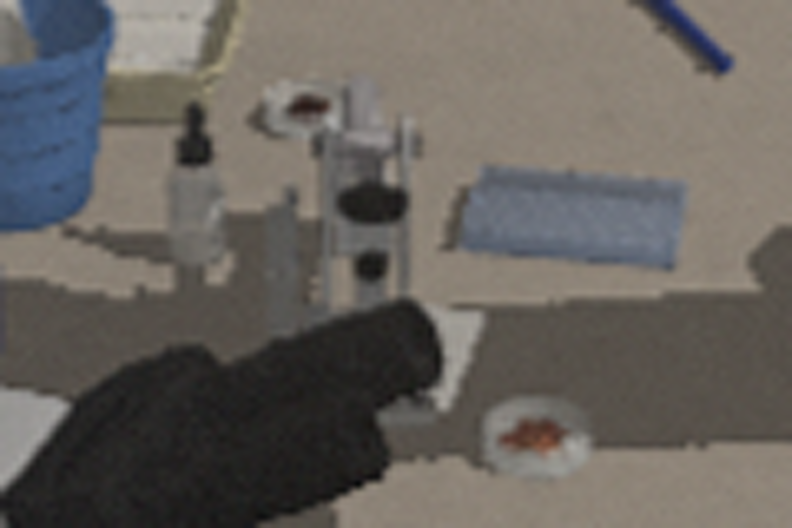

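View pics/top0z.png

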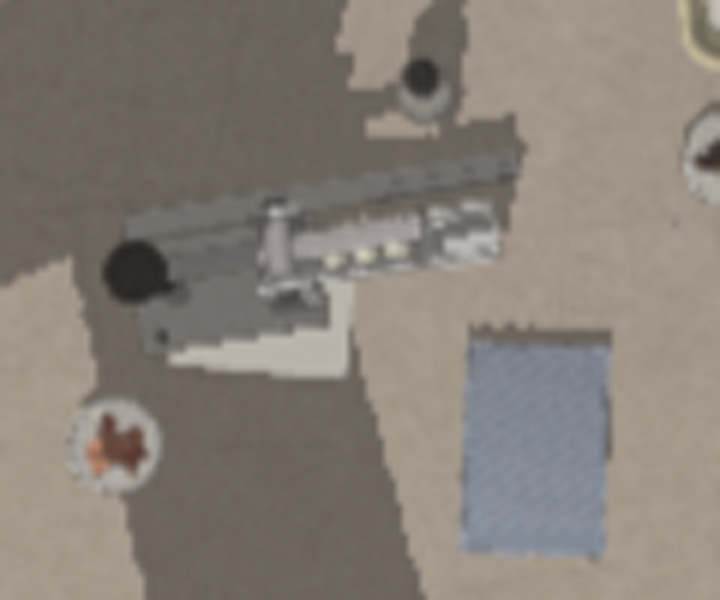

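```bash
cat > h.py <<'E'
import numpy as np, cv2
from scipy.optimize import least_squares
import json,os
from workcell import camera_params
C={n:camera_params(n) for n in("side","top")}
def proj(n,P):
    c=C[n]; return cv2.projectPoints(np.float64(P).reshape(-1,1,3),c["rvec"],c["tvec"],c["K"],None)[0][:,0]
Z={"top":(6,180,140),"side":(6.6,190,180)}
def unz(n,p): s,a,b=Z[n]; return (np.array(p,float)+.5)/s-.5+[a,b]
def toz(n,p): s,a,b=Z[n]; return (np.array(p,float)-[a,b]+.5)*s-.5
def tri(pt,ps):
    def M(n): 
        R=cv2.Rodrigues(C[n]["rvec"])[0]; return C[n]["K"]@np.c_[R,C[n]["tvec"]]
    X=cv2.triangulatePoints(M("top"),M("side"),np.float64(pt).reshape(2,1),np.float64(ps).reshape(2,1))[:,0]; return X[:3]/X[3]
def onplane(n,p,z):
    c=C[n];R=cv2.Rodrigues(c["rvec"])[0]; d=R.T@np.linalg.inv(c["K"])@[*p,1]; o=-R.T@c["tvec"]; return o+d*(z-o[2])/d[2]
def W(pose,P):
    x,y,a=pose; P=np.atleast_2d(np.float64(P)); c,s=np.cos(a),np.sin(a)
    return np.c_[x+c*P[:,0]-s*P[:,1], y+s*P[:,0]+c*P[:,1],P[:,2]]
def fit(obs,x0):
    f=lambda q:np.concatenate([(proj(n,W(q,P))[0]-unz(n,z)) for n,P,z in obs])
    r=least_squares(f,x0,loss="soft_l1",x_scale=[100,100,1]); return r.x,np.round(r.fun.reshape(-1,2),2)
E
python3 - <<'E'
from h import *
print("pad",tri(unz("top",(135,272)),unz("side",(371,203))))
obs=[("top",(0,175,125),(135,272)),("side",(0,175,125),(371,203)),
("top",(-33,190,8),(147,353)),("top",(-33,78,8),(327,325)),("top",(35,-45,22),(520,180))]
q,r=fit(obs,[450,50,.1]); print(q,r)
lo=[("top",(-42,61,14),(472,343)),("top",(42,61,14),(610,345)),("top",(-42,-61,14),(460,550)),("top",(42,-61,14),(603,556))]
# lid side view top corners
for k in ((485,168),(686,184),(672,268),(458,250)): print(onplane("side",unz("side",k),14))
for _,_,k in lo: print("t",onplane("top",unz("top",k),14))
E
```

```text
pad [602.20435083 105.81521149 121.53790461]
[ 6.27332314e+02 -6.69865436e+01  1.39679726e-01] [[-0.26  0.11]
 [-0.71 -0.95]
 [-0.88  0.5 ]
 [ 0.65  0.36]
 [ 0.13 -0.25]]
[ 562.31556505 -151.69777062   14.        ]
[ 444.67880133 -146.89507885   14.        ]
[449.6316704 -43.8988804  14.       ]
[568.81062564 -49.10365548  14.        ]
t [572.84720437 -77.01067918  14.        ]
t [ 570.67615373 -157.44759948   14.        ]
t [452.64415231 -68.77195698  14.        ]
t [ 448.21148861 -151.41158186   14.        ]
```

```bash
cat > ov.py <<'E'
from h import *
import itertools
def box(x0,x1,y0,y1,z0,z1):
    c=list(itertools.product((x0,x1),(y0,y1),(z0,z1)))
    return [(a,b) for a in c for b in c if a<b and sum(i!=j for i,j in zip(a,b))==1]
DISP=box(-33,33,78,190,0,8)+box(35,35,-45,45,0,22)+box(-15,15,-26,13,24,60)+[((0,175,125),(0,95,115))]
t=np.linspace(0,2*np.pi,25); circ=[(18*np.cos(a),175+18*np.sin(a),125) for a in t]; DISP+=list(zip(circ,circ[1:]))
LID=box(-42,42,-61,61,0,14)
def draw(im,n,qs):
    s,a,b=Z[n]; h,w=(100,120) if n=="top" else (80,120)
    z=cv2.resize(im[b:b+h,a:a+w],None,fx=s,fy=s,interpolation=cv2.INTER_CUBIC)
    for q,M,col in qs:
        for e in M:
            p=toz(n,proj(n,W(q,e))); cv2.line(z,*[tuple(int(v) for v in k) for k in p],col,1)
    return z
E
python3 - <<'E'
from ov import *
q=[627.3,-67,.1397]; l=[511,-113,-1.54]
for n in Z: cv2.imwrite(f"pics/{n}ov1.png",draw(cv2.imread(f"pics/{n}0.png"),n,[(q,DISP,(0,0,255)),(l,LID,(0,255,0))]))
E
```

```text
(no output)
```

View pics/topov1.png

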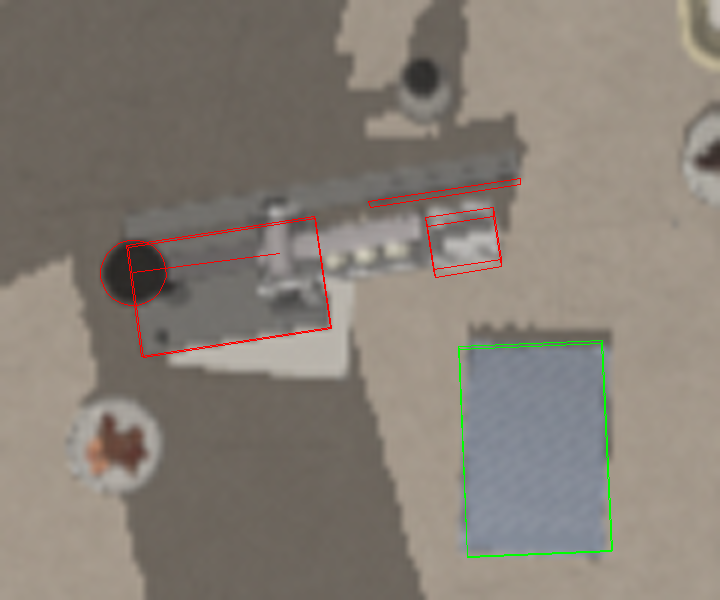

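View pics/sideov1.png

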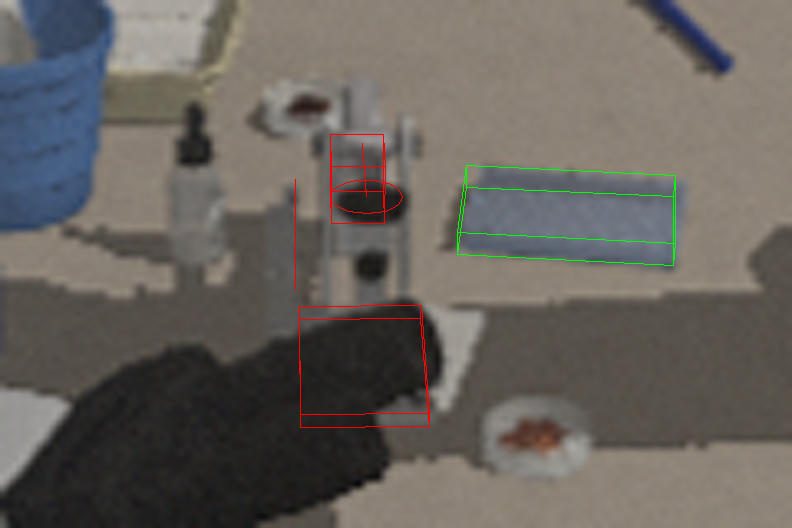

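Run:
```python
from h import *
for n in Z:
    R=cv2.Rodrigues(C[n]["rvec"])[0]; print(n,"cam",-R.T@C[n]["tvec"])
print("chair",tri((170,305),(372,290)), tri((168,300),(372,255)))
print(proj("top",[[0,0,0],[150,606,222],[400,0,0],[150,606,400]]),proj("side",[[0,0,0],[150,606,222],[150,606,300]]))
for z in (0,200,500): print(z,onplane("top",(110,305),z),onplane("top",(230,305),z),onplane("side",(372,255),z))
for k in ((50,160),(10,190),(60,130)):
    print(onplane("top",k,200))
a=cv2.imread("pics/top0.png")[160:205,195:270]; cv2.imwrite("pics/topd.png",cv2.resize(a,None,fx=10.6,fy=10.6,interpolation=cv2.INTER_LANCZOS4))
```

```text
top cam [ 405.57093386 -101.68404441 1721.89425141]
side cam [ 444.1379308  1516.20177776  861.36251455]
chair [190.74877634 243.55164706 -60.5435133 ] [212.72923229 229.33590067  58.15564787]
[[237.43770655 365.5022795 ]
 [ 30.12246057 333.67812282]
 [236.76979857 246.74169087]
 [ -2.23434442 345.87598447]] [[419.40232786 237.80411661]
 [423.11024683 286.49794548]
 [429.19226724 256.54747048]]
0 [205.63062515 438.42091426   0.        ] [201.2689913   24.43136926   0.        ] [179.21622409 133.99837695   0.        ]
200 [228.85392223 375.6871014  200.        ] [224.99889717   9.78291874 200.        ] [240.72846829 454.93256609 200.        ]
500 [263.68886785 281.58638211 500.        ] [260.59375599 -12.18975703 500.        ] [332.99683459 936.3338498  500.        ]
[679.37719014 576.67322131 200.        ]
[585.58232096 698.92509206 200.        ]
[775.71208202 548.51535359 200.        ]
```

View pics/topd.png

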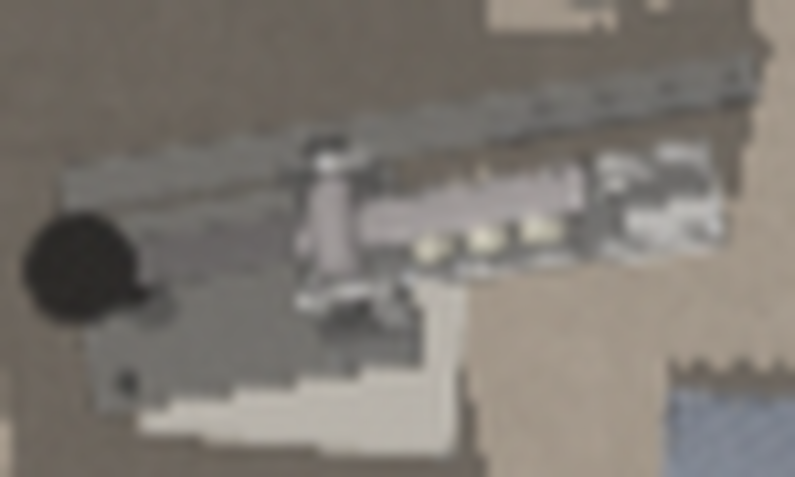

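Run:
```python
from h import *
d=lambda x,y:((np.array([x,y])+.5)/10.6-.5+[195,160])
for name,k,z in (("barfaceR",(750,103),22),("barface mid",(440,150),22),("baseLL",(97,412),8),("baseLR",(425,365),8),("pad",(80,268),125),("railUL",(63,178),8),("b0",(542,228),60),("b1",(487,238),60),("b2",(433,247),60),("spoutBR",(727,240),70),("spoutTR",(710,148),70),("spBL",(600,265),70)):
    print(name,onplane("top",d(*k),z).round(1))
s=lambda k:unz("side",k)
for name,k,z in (("barfacefar",(298,187),22),("barface_near",(299,300),22),("barbackfar",(272,200),22),("cheekL",(325,128),128),("cheekR",(407,122),128),("gate",(371,265),60)):
    print(name,onplane("side",s(k),z).round(1))
def P(q): return [("top",(0,175,125),q)]
o=[]
T=lambda P,k: o.append(("top",P,tuple((d(*k)-[180,140]+.5)*6-.5)))
T((0,175,125),(80,268));T((-33,190,8),(97,412));T((-33,78,8),(425,365));T((35,-45,22),(750,103));
o.append(("side",(0,175,125),(371,203)))
print(fit(o,[629,-67,.15]))
```

```text
barfaceR [ 668.5 -102.9   22. ]
barface mid [ 6.542e+02 -2.000e-01  2.200e+01]
baseLL [569.9 114.8   8. ]
baseLR [584.2   6.    8. ]
pad [603.6 105.4 125. ]
railUL [648.4 126.3   8. ]
b0 [622.8 -35.3  60. ]
b1 [619.7 -17.5  60. ]
b2 [ 6.17e+02 -1.00e-01  6.00e+01]
spoutBR [616.8 -94.9  70. ]
spoutTR [646.7 -89.8  70. ]
spBL [609.3 -54.2  70. ]
barfacefar [665.3 -97.7  22. ]
barface_near [646.9  32.9  22. ]
barbackfar [677.7 -79.8  22. ]
cheekL [632.6  38.1 128. ]
cheekR [591.2  25.3 128. ]
gate [605.6  58.2  60. ]
(array([ 6.28283330e+02, -6.63524528e+01,  1.47302047e-01]), array([[-0.41,  0.31],
       [-0.55,  0.63],
       [ 0.  ,  0.01],
       [ 0.81, -0.28],
       [-0.61, -0.88]]))
```

>>> arm_command:
  increments:
    - [[-2.7,3.7,0],0]
    - [[-2.7,3.7,0],0]
    - [[-2.7,3.7,0],0]
    - [[-2.7,3.7,0],0]
    - [[-2.7,3.7,0],0]
    - [[-2.7,3.7,0],0]
    - [[-2.7,3.7,0],0]
    - [[-2.7,3.7,0],0]
    - [[-2.7,3.7,0],0]
    - [[-2.7,3.7,0],0]
  gripper: 0.75

```text
t: 1.1
ee_pos: [450.8, 245.6, 219.3]
orientation: [2.465, 1.947, -0.006]
ft_force: [0.7, 0.6, -0.0]
width: 65.6
```

```bash
cat > g.py <<'E'
from h import *
from workcell import *
from scipy.spatial.transform import Rotation as Ro
Q=[628.3,-66.7,.152]
def st(tx=None,ty=None,tz=None,yaw=None):
    o=get_obs(); R=Ro.from_rotvec(o["orientation"]).as_matrix(); p=o["ee_pos"]
    c,s=np.cos(Q[2]),np.sin(Q[2]); d=p[:2]-Q[:2]; l=[c*d[0]+s*d[1],-s*d[0]+c*d[1]]
    y=np.degrees(np.arctan2(R[1,0],R[0,0]))-np.degrees(Q[2])
    print("t",round(o["t"],2),"disp",np.round([*l,p[2]],1),"world",p.round(1),"yaw rel",round(y,2),"tz",R[:,2].round(3),"F",o["ft_force"].round(1),"w",round(o["width"],1),"q",o["qpos"].round(2))
    if tx is not None:
        t=W(Q,[tx,ty,tz])[0]; print("tool delta cm",((R.T@(t-p))/10).round(2),"turn",round(((y-yaw+180)%360)-180,2) if yaw is not None else "")
E
python3 -c "
from g import *
st(-127,-105,150,0)"
```

```text
t 1.1 disp [-128.2  335.6  219.3] world [450.8 245.6 219.3] yaw rel 67.92 tz [-0.003 -0.003 -1.   ] F [ 0.7  0.6 -0. ] w 65.6 q [ 0.48  0.27  1.88 -0.    1.   -0.86]
tool delta cm [-40.76  16.69   7.02] turn 67.92
```

>>> arm_command:
  increments:
    - [[-4.1,1.7,0],0]
    - [[-4.1,1.7,0],0]
    - [[-4.1,1.7,0],0]
    - [[-4.1,1.7,0],0]
    - [[-4.1,1.7,0],0]
    - [[-4.1,1.7,0],0]
    - [[-4.1,1.7,0],0]
    - [[-4.1,1.7,0],0]
    - [[-4.1,1.7,0],0]
    - [[-4.1,1.7,0],0]
    - [[0,0,0.9],8.5]
    - [[0,0,0.9],8.5]
    - [[0,0,0.9],8.5]
    - [[0,0,0.9],8.5]
    - [[0,0,0.9],8.5]
    - [[0,0,0.9],8.5]
    - [[0,0,0.9],8.5]
    - [[0,0,0.9],8.4]

```text
t: 2.9
ee_pos: [522.0, -218.8, 142.5]
orientation: [3.133, 0.207, -0.006]
ft_force: [-0.4, 0.8, -0.1]
width: 66.2
```

```bash
python3 -c "
from g import *
st(-127,-105,60,0)"
```

```text
t 2.9 disp [-128.1 -134.2  142.5] world [ 522.  -218.8  142.5] yaw rel -1.16 tz [-0.004 -0.002 -1.   ] F [-0.4  0.8 -0.1] w 66.2 q [-0.42  0.44  1.82 -0.    0.88 -0.54]
tool delta cm [ 0.09 -2.93  8.24] turn -1.16
```

Refine, then descend to about 6 mm, still well clear of the lid.

>>> arm_command:
  increments:
    - [[0,-1.0,2.0],-1.2]
    - [[0,-1.0,3.0],0]
    - [[0,-0.7,3.2],0]
    - [[0,0,0],0]
    - [[0,0,0],0]

```text
t: 3.4
ee_pos: [517.0, -191.6, 57.0]
orientation: [3.132, 0.232, -0.009]
ft_force: [0.8, -0.7, 0.3]
width: 65.9
```

```bash
python3 -c "
from g import *
st(-127,-105,6,0)
for n in Z:
    im=get_image(n)[:,:,::-1]; cv2.imwrite(f'pics/{n}1.png',im)
    s,a,b=Z[n]; cv2.imwrite(f'pics/{n}1z.png',cv2.resize(im[b:b+100,a:a+120],None,fx=6,fy=6,interpolation=cv2.INTER_CUBIC))
"
```

```text
t 3.4 disp [-128.9 -106.6   57. ] world [ 517.  -191.6   57. ] yaw rel -0.23 tz [-0.006 -0.001 -1.   ] F [ 0.8 -0.7  0.3] w 65.9 q [-0.37  0.56  1.88 -0.01  0.7  -0.52]
tool delta cm [ 0.22 -0.16  5.1 ] turn -0.23
```

View pics/side1z.png

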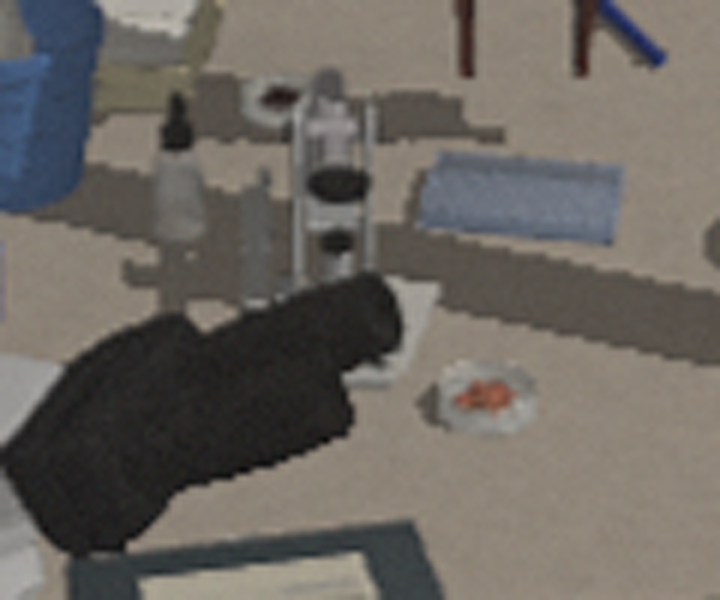

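View pics/top1z.png

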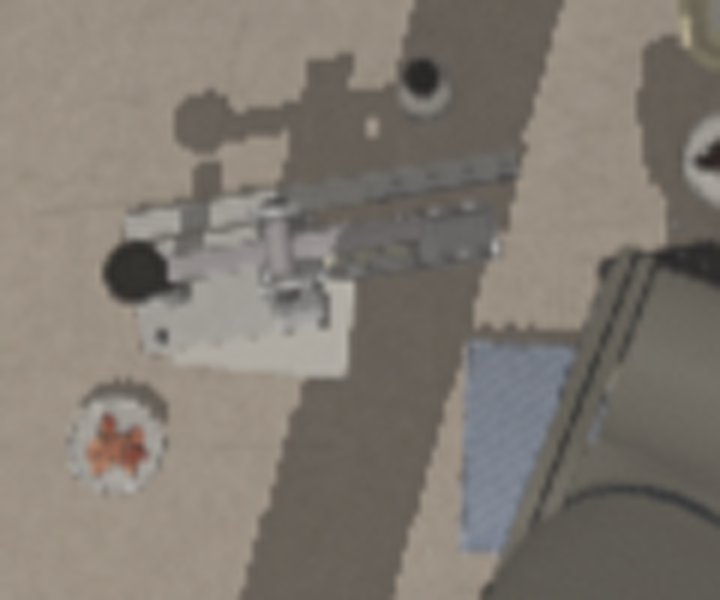

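Run:
```python
import cv2,numpy as np
a=cv2.imread("pics/top1.png")[165:210,195:255].astype(float); a=np.clip((a-90)*1.8,0,255).astype('uint8'); cv2.imwrite("pics/topd1.png",cv2.resize(a,None,fx=13,fy=13,interpolation=cv2.INTER_CUBIC))
```

```text
(no output)
```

View pics/topd1.png

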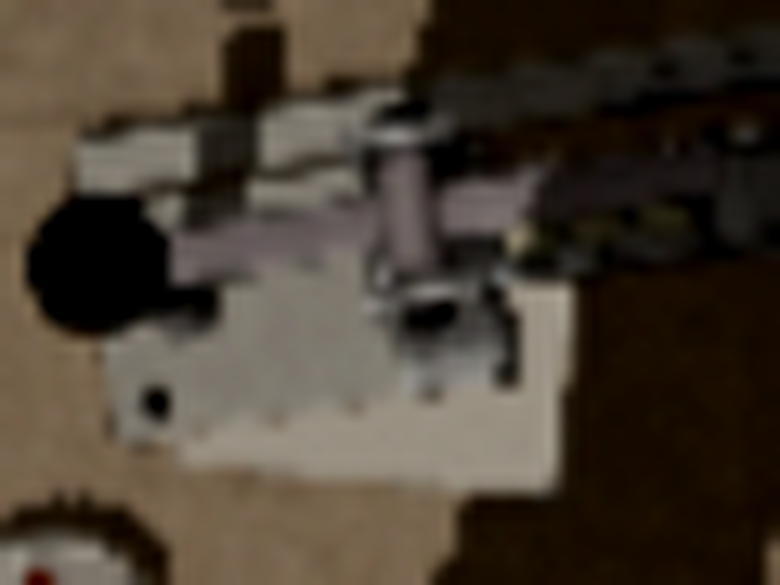

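>>> arm_command:
  increments:
    - [[0.1,0,2.5],-0.3]
    - [[0.1,0,1.5],0]
    - [[0,0,0.8],0]
    - [[0,0,0.2],0]
    - [[0,0,0],0]

```text
t: 4.0
ee_pos: [524.0, -194.7, 11.8]
orientation: [3.126, 0.238, 0.007]
ft_force: [-0.5, 0.4, -0.6]
width: 65.7
```

```bash
python3 -c "
from g import *
st(-127,-52,6,0)"
```

```text
t 4.0 disp [-122.5 -110.7   11.8] world [ 524.  -194.7   11.8] yaw rel -0.02 tz [ 0.005 -0.006 -1.   ] F [-0.5  0.4 -0.6] w 65.7 q [-0.38  0.65  1.88 -0.01  0.61 -0.52]
tool delta cm [-0.46 -5.87  0.54] turn -0.02
```

>>> arm_command:
  increments:
    - [[-0.2,-0.2,0.4],0]
    - [[-0.2,-0.6,0.2],0]
    - [[0,-0.5,0],0]
    - [[0,-0.5,0],0]
    - [[0,-0.5,0],0]
    - [[0,-0.5,0],0]
    - [[0,-0.5,0],0]
    - [[0,-0.5,0],0]
    - [[0,0,0],0]

```text
t: 4.9
ee_pos: [514.4, -154.3, 7.0]
orientation: [3.125, 0.238, 0.011]
ft_force: [0.2, 0.5, 0.2]
width: 66.2
```

```bash
python3 -c "
from g import *
st(-127,-52,6,0)
for n in Z:
    im=get_image(n)[:,:,::-1]; cv2.imwrite(f'pics/{n}2.png',im)
    s,a,b=Z[n]; cv2.imwrite(f'pics/{n}2z.png',cv2.resize(im[b:b+100,a:a+120],None,fx=6,fy=6,interpolation=cv2.INTER_CUBIC))
"
```

```text
t 4.9 disp [-125.8  -69.4    7. ] world [ 514.4 -154.3    7. ] yaw rel 0.01 tz [ 0.008 -0.007 -1.   ] F [0.2 0.5 0.2] w 66.2 q [-0.31  0.64  1.93 -0.01  0.57 -0.46]
tool delta cm [-0.12 -1.74  0.09] turn 0.01
```

View pics/side2z.png

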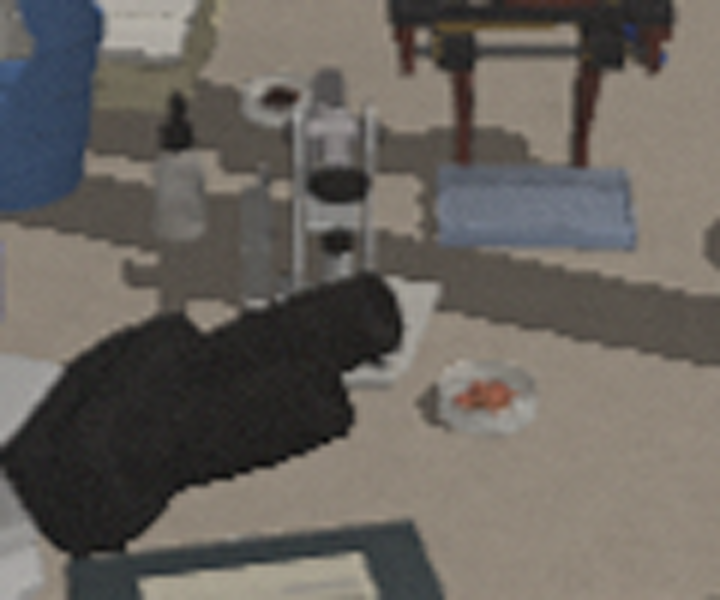

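View pics/top2z.png

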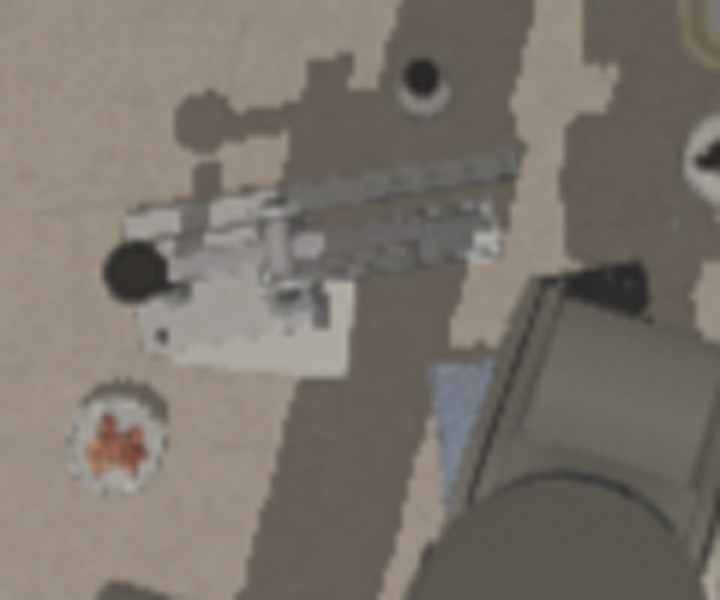

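```bash
cat >> g.py <<'E'
def loc(w):
    c,s=np.cos(Q[2]),np.sin(Q[2]); d=np.array(w)[:2]-Q[:2]; return np.round([c*d[0]+s*d[1],-s*d[0]+c*d[1]],1)
E
python3 - <<'E'
from g import *
for k in ((430,363),(447,515)): print("top",loc(onplane("top",unz("top",k),14)))
u=lambda k:(np.array(k)+.5)/6-.5+[190,180]
for k,z in (((438,247),0),((635,249),0),((441,168),14),((630,170),14)): print(k,z,loc(onplane("side",u(k),z)))
E
```

```text
top [-63.9  24.3]
top [-152.8   28.7]
(438, 247) 0 [-69.8  26.3]
(635, 249) 0 [-191.    31.3]
(441, 168) 14 [-76.7 -52.5]
(630, 170) 14 [-197.3  -47.5]
```

>>> arm_command:
  increments:
    - [[0,-0.5,0],0]
    - [[0,-0.5,0],0]
    - [[0,-0.5,0],0]
    - [[0,0,0],0]

```text
t: 5.4
ee_pos: [512.4, -139.4, 6.9]
orientation: [3.125, 0.236, 0.012]
ft_force: [0.5, -1.0, 0.5]
width: 66.0
```

```bash
python3 -c "
from g import *
st(-127,-52,6,0)
for n in Z:
    im=get_image(n)[:,:,::-1]; cv2.imwrite(f'pics/{n}3.png',im)
    s,a,b=Z[n]; cv2.imwrite(f'pics/{n}3z.png',cv2.resize(im[b:b+100,a:a+120],None,fx=6,fy=6,interpolation=cv2.INTER_CUBIC))
"
```

```text
t 5.4 disp [-125.6  -54.3    6.9] world [ 512.4 -139.4    6.9] yaw rel -0.06 tz [ 0.008 -0.007 -1.   ] F [ 0.5 -1.   0.5] w 66.0 q [-0.29  0.63  1.94 -0.01  0.56 -0.43]
tool delta cm [-0.14 -0.23  0.09] turn -0.06
```

View pics/side3z.png

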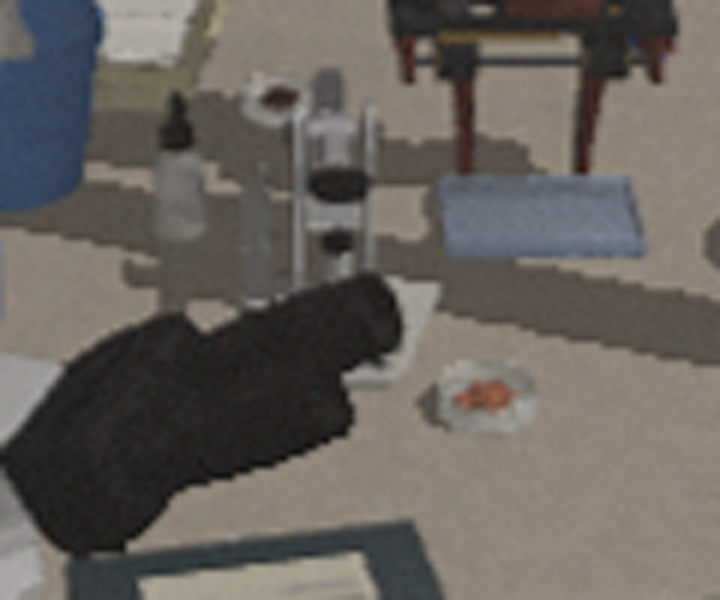

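View pics/top3z.png

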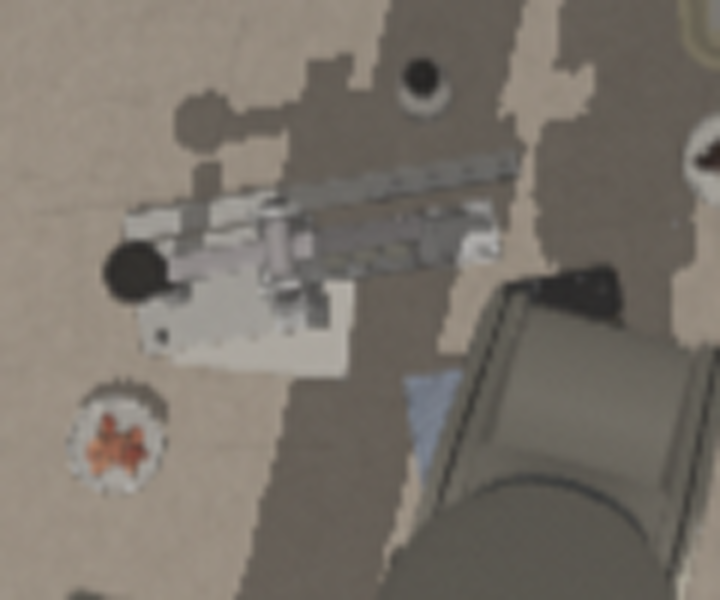

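Run:
```python
from g import *
for k in ((404,376),(424,478)): print("top",loc(onplane("top",unz("top",k),14)))
u=lambda k:(np.array(k)+.5)/6-.5+[190,180]
for k,z in (((445,257),0),((645,256),0),((441,177),14),((633,177),14)): print(k,z,loc(onplane("side",u(k),z)))
```

```text
top [-68.9  40.4]
top [-129.5   38.4]
(445, 257) 0 [-73.2  39. ]
(645, 256) 0 [-196.    40.3]
(441, 177) 14 [-75.9 -40.1]
(633, 177) 14 [-197.9  -37.8]
```

>>> arm_command:
  increments:
    - [[0,-0.2,0],0]
    - [[0,0,0],0]
    - [[0,1.5,0],0]
    - [[0,1.5,0],0]
    - [[0,0,-3],0]
    - [[-2,0,-3],0]
    - [[-3,0,-1],0]
    - [[-3,0,0],-8.5]
    - [[0,0,0],-8.5]
    - [[0,0,0],-8.5]
    - [[0,0,0],-8.5]
    - [[0,0,0],-8.5]
    - [[0,0,0],-8.5]
    - [[0,0,0],-8.5]
    - [[0,0,0],-8.5]
    - [[0,0,0],-8.5]
    - [[0,0,0],-8.5]

```text
t: 7.2
ee_pos: [437.9, -200.7, 81.5]
orientation: [2.113, 2.297, 0.003]
ft_force: [0.3, -0.3, 0.5]
width: 65.6
```

```bash
python3 -c "
from g import *
st(-225,0,60,90)
for n in Z:
    im=get_image(n)[:,:,::-1]; cv2.imwrite(f'pics/{n}4.png',im)
    s,a,b=Z[n]; cv2.imwrite(f'pics/{n}4z.png',cv2.resize(im[b:b+100,a:a+120],None,fx=6,fy=6,interpolation=cv2.INTER_CUBIC))
"
```

```text
t 7.2 disp [-208.5 -103.7   81.5] world [ 437.9 -200.7   81.5] yaw rel 86.07 tz [ 0.016 -0.012 -1.   ] F [ 0.3 -0.3  0.5] w 65.6 q [-0.45  0.44  2.04 -0.01  0.64 -2.1 ]
tool delta cm [10.26 -2.39  1.97] turn -3.93
```

View pics/side4z.png

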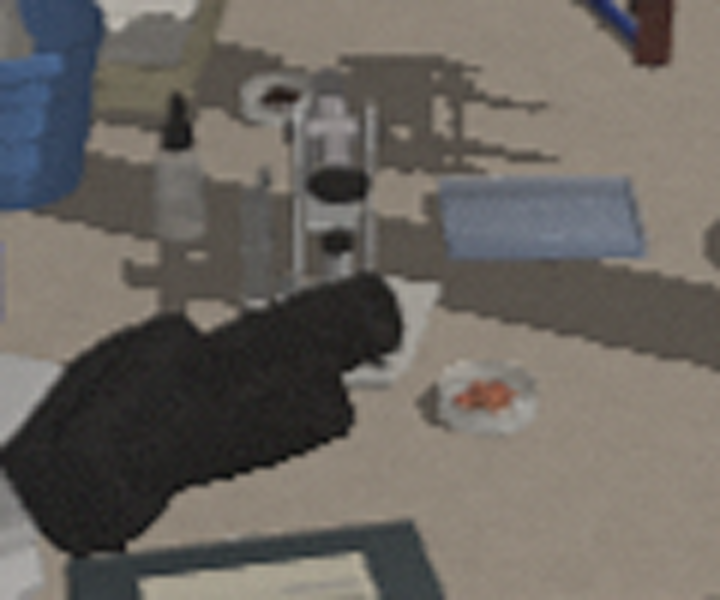

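View pics/top4z.png

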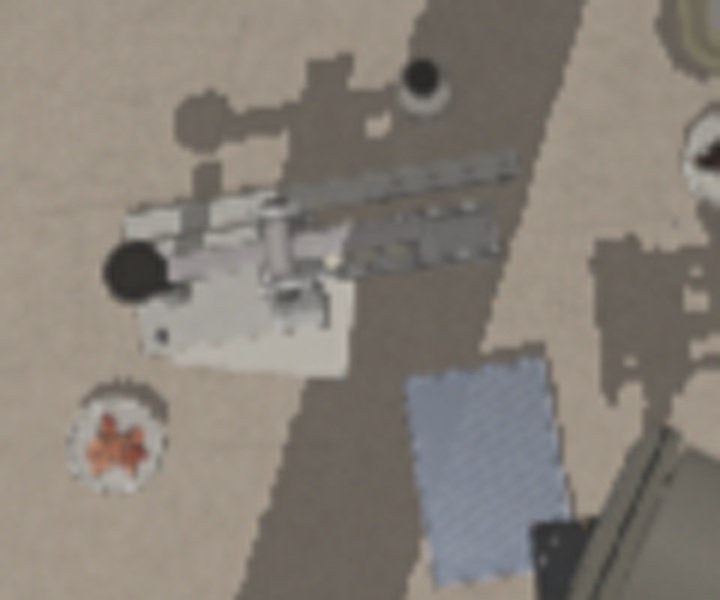

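Run:
```python
from g import *
for k in ((405,379),(547,358),(436,585),(571,515)): print("top",loc(onplane("top",unz("top",k),14)))
```

```text
top [-70.8  40.1]
top [-72.2 -43.5]
top [-191.6   41.5]
top [-164.5  -42.1]
```

>>> arm_command:
  increments:
    - [[2.5,-1,0],-2.0]
    - [[2.5,-1,0],-1.9]
    - [[2.5,-0.5,0],0]
    - [[2.5,0,0],0]
    - [[0.3,0,2],0]
    - [[0,0,2],0]
    - [[0,0,1],0]
    - [[0,0,0],0]

```text
t: 8.1
ee_pos: [404.4, -104.8, 29.5]
orientation: [2.081, 2.318, 0.006]
ft_force: [0.1, -0.8, -0.7]
width: 65.9
```

```bash
python3 -c "
from g import *
st(-215,-1,6,90)
for n in Z:
    im=get_image(n)[:,:,::-1]; cv2.imwrite(f'pics/{n}5.png',im)
    s,a,b=Z[n]; cv2.imwrite(f'pics/{n}5z.png',cv2.resize(im[b:b+100,a:a+120],None,fx=6,fy=6,interpolation=cv2.INTER_CUBIC))
"
```

```text
t 8.1 disp [-227.1   -3.8   29.5] world [ 404.4 -104.8   29.5] yaw rel 87.45 tz [ 0.022 -0.015 -1.   ] F [ 0.1 -0.8 -0.7] w 65.9 q [-0.28  0.49  2.19 -0.02  0.43 -1.94]
tool delta cm [0.37 1.14 2.37] turn -2.55
```

View pics/side5.png

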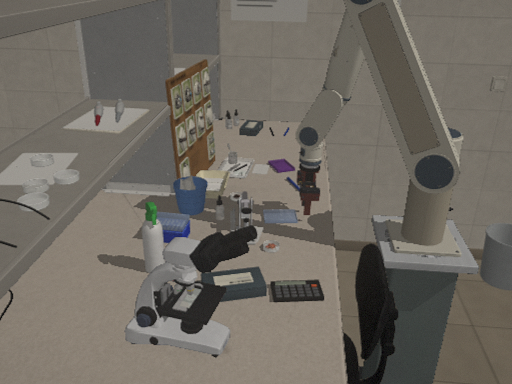

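Fix the yaw and lower beyond the lid's near end.

>>> arm_command:
  increments:
    - [[0.3,0,1.5],-2.6]
    - [[0,0,0.7],-1.2]
    - [[0,0,0.2],0]
    - [[0,0,0],0]

```text
t: 8.6
ee_pos: [407.5, -104.0, 8.0]
orientation: [2.001, 2.379, 0.008]
ft_force: [0.3, -0.6, 0.5]
width: 66.0
```

```bash
python3 -c "
from g import *
st(-215,-1,6,90)"
```

```text
t 8.6 disp [-223.9   -3.4    8. ] world [ 407.5 -104.     8. ] yaw rel 91.13 tz [ 0.028 -0.017 -0.999] F [ 0.3 -0.6  0.5] w 66.0 q [-0.27  0.54  2.19 -0.02  0.37 -1.99]
tool delta cm [0.23 0.89 0.22] turn 1.13
```

>>> arm_command:
  increments:
    - [[0.2,0.5,0.1],1.1]
    - [[0.1,0.7,0.1],0]
    - [[0,0.7,0],0]
    - [[0,0.7,0],0]
    - [[0,0.7,0],0]
    - [[0,0.7,0],0]
    - [[0,0.7,0],0]
    - [[0,0.7,0],0]
    - [[0,0,0],0]

```text
t: 9.5
ee_pos: [466.4, -92.8, 9.5]
orientation: [2.025, 2.355, 0.011]
ft_force: [-0.0, 0.5, -0.0]
width: 65.9
```

```bash
cat > look.py <<'E'
from g import *
import sys
k=sys.argv[1]
for n in Z:
    im=get_image(n)[:,:,::-1]; cv2.imwrite(f'pics/{n}{k}.png',im)
    s,a,b=Z[n]; cv2.imwrite(f'pics/{n}{k}z.png',cv2.resize(im[b:b+100,a:a+120],None,fx=6,fy=6,interpolation=cv2.INTER_CUBIC))
E
python3 look.py 6; python3 -c "
from g import *
st(-97,-1,6,90)"
```

```text
t 9.6 disp [-165.3   -1.     9.3] world [465.  -92.7   9.3] yaw rel 89.9 tz [ 0.03  -0.018 -0.999] F [ 0.5 -0.5 -0.4] w 66.0 q [-0.21  0.58  2.08 -0.02  0.45 -1.91]
tool delta cm [0.02 6.82 0.51] turn -0.1
```

View pics/top6z.png

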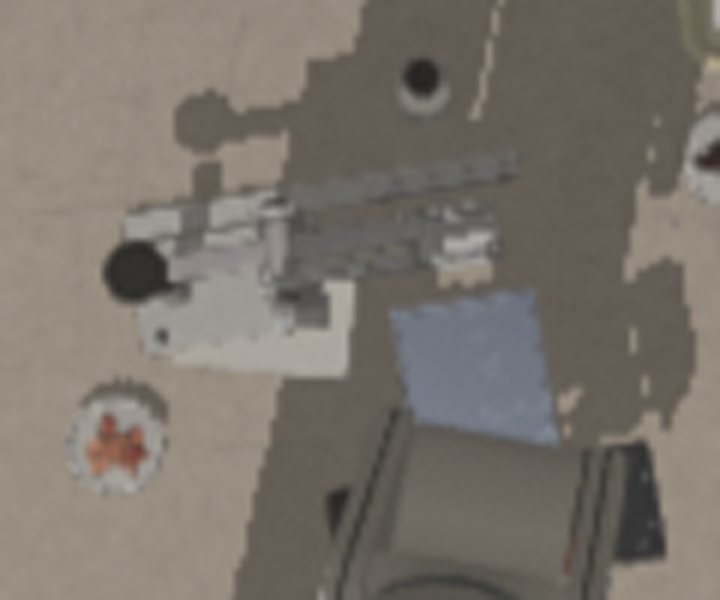

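View pics/side6z.png

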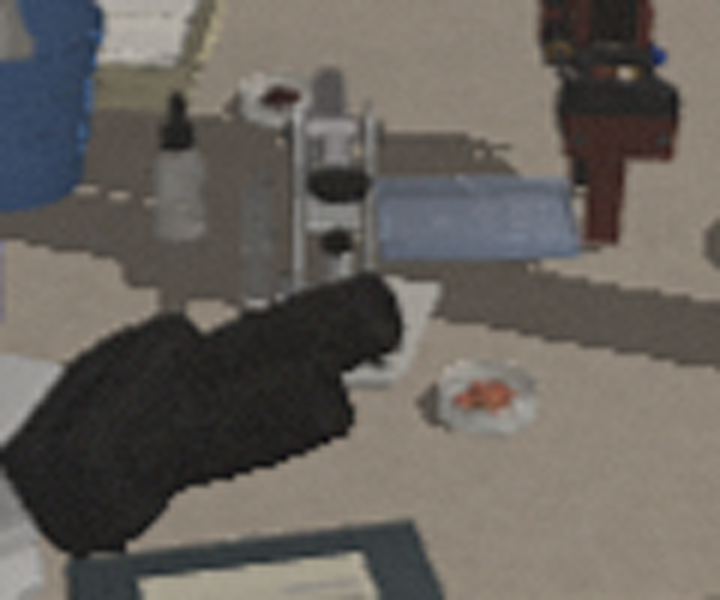

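>>> arm_command:
  increments:
    - [[0,0.6,0.1],0]
    - [[0,0.6,0.1],0]
    - [[0,0.6,0.1],0]
    - [[0,0.6,0.1],0]
    - [[0,0.6,0],0]
    - [[0,0.6,0],0]
    - [[0,0.6,0],0]
    - [[0,0.6,0],0]
    - [[0,0.6,0],0]
    - [[0,0,0],0]

```text
t: 10.6
ee_pos: [522.6, -83.9, 6.1]
orientation: [2.027, 2.357, 0.009]
ft_force: [0.7, -0.0, 0.2]
width: 66.0
```

```bash
python3 look.py 7; python3 -c "
from g import *
st(-97,-1,6,90)
for k in ((392,312),(535,290),(556,440)): print('top6',loc(onplane('top',unz('top',k),14)))"
```

```text
t 10.7 disp [-108.2   -0.8    6. ] world [521.4 -83.9   6. ] yaw rel 89.88 tz [ 0.028 -0.017 -0.999] F [-0.7 -0.1  0.5] w 65.8 q [-0.18  0.63  1.96 -0.02  0.52 -1.88]
tool delta cm [-0.02  1.12  0.02] turn -0.12
top6 [-30.8  41.4]
top6 [-31.7 -43.2]
top6 [-120.2  -40.8]
```

View pics/top7z.png

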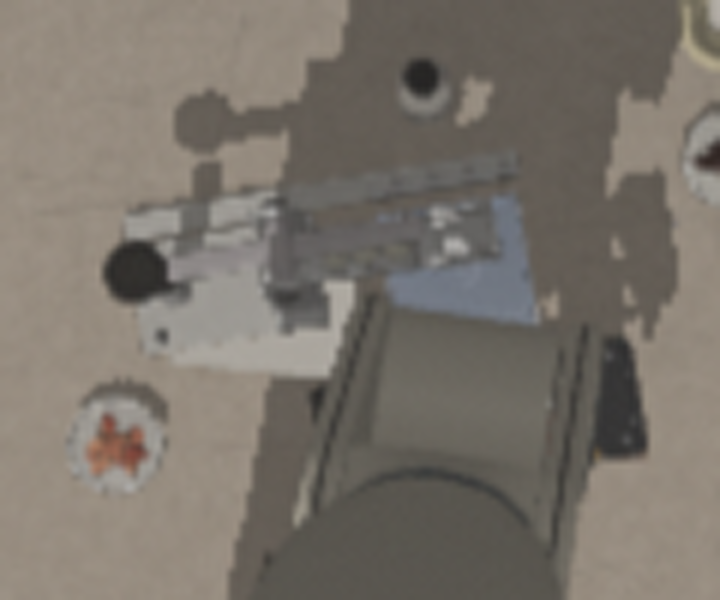

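View pics/side7z.png

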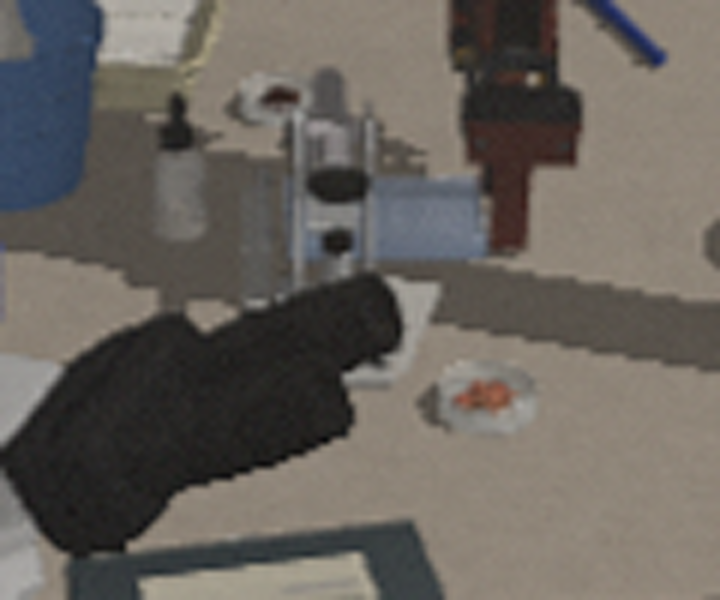

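>>> arm_command:
  increments:
    - [[0,0.4,0],0]
    - [[0,0.4,0],0]
    - [[0,0.2,0],0]
    - [[0,0,0],0]

```text
t: 11.1
ee_pos: [531.3, -82.4, 6.2]
orientation: [2.029, 2.358, 0.007]
ft_force: [0.3, -0.1, -0.3]
width: 65.9
```

>>> arm_command:
  increments:
    - [[0,0.2,0],0]
    - [[0,0.1,0],0]

```text
t: 11.3
ee_pos: [532.9, -81.9, 6.0]
orientation: [2.03, 2.36, 0.004]
ft_force: [-5.4, -1.7, 3.9]
width: 66.0
```

>>> arm_command:
  increments:
    - [[0,0.2,0],0]

```text
t: 11.4
ee_pos: [532.9, -81.7, 5.7]
orientation: [2.032, 2.362, 0.0]
ft_force: [-8.3, -4.2, 6.1]
width: 65.9
```

```bash
python3 look.py 8; python3 -c "
from g import *
st(-97,-1,6,90)"
```

```text
t 11.5 disp [-96.6  -0.4   5.7] world [532.9 -81.7   5.7] yaw rel 89.88 tz [ 0.02  -0.017 -1.   ] F [-5.7 -2.2  4.3] w 66.1 q [-0.17  0.64  1.93 -0.03  0.55 -1.87]
tool delta cm [-0.06 -0.04 -0.03] turn -0.12
```

View pics/top8z.png

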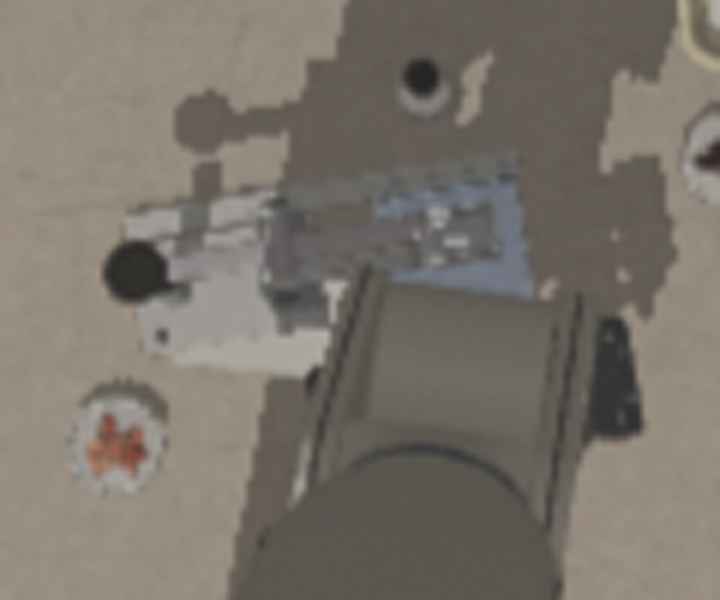

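View pics/side8z.png

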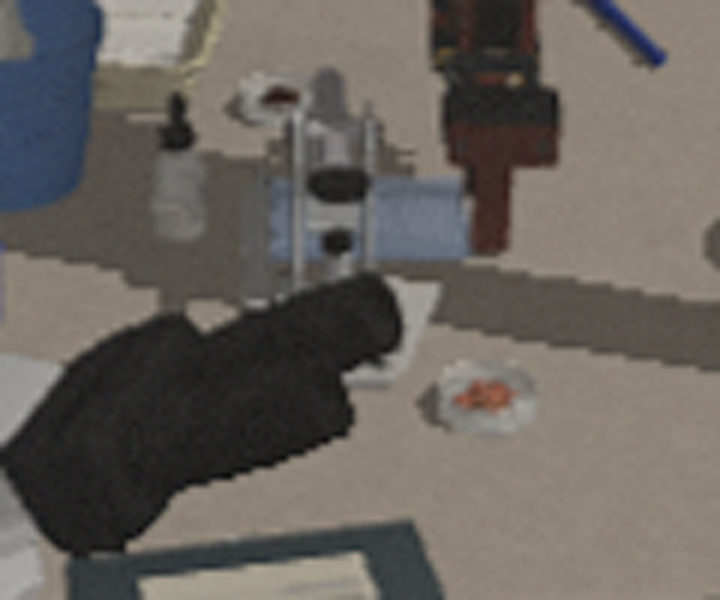

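>>> arm_command:
  increments:
    - [[0,-0.5,0],0]
    - [[0,-1.5,-0.1],0]
    - [[0,-1.5,-0.3],0]
    - [[0,-1,-2],0]
    - [[0,0,-4],0]
    - [[0,0,-4],0]
    - [[0,0,-4],0]
    - [[0,-2,-4],0]
    - [[0,-3,0],0]
    - [[0,-3,0],0]
    - [[0,0,0],0]
  gripper: 0.75

```text
t: 12.6
ee_pos: [403.4, -97.7, 195.0]
orientation: [2.026, 2.355, 0.011]
ft_force: [0.3, 1.4, -0.1]
width: 65.6
```

```bash
python3 look.py 9; python3 -c "
from g import *
st(0,175,180,90)"
```

```text
t 12.7 disp [-223.8    2.7  195.3] world [406.7 -97.9 195.3] yaw rel 89.88 tz [ 0.033 -0.018 -0.999] F [ 0.3  0.1 -0. ] w 65.8 q [-0.26  0.14  2.11 -0.01  0.85 -1.97]
tool delta cm [17.31 22.3   1.81] turn -0.12
```

View pics/top9z.png

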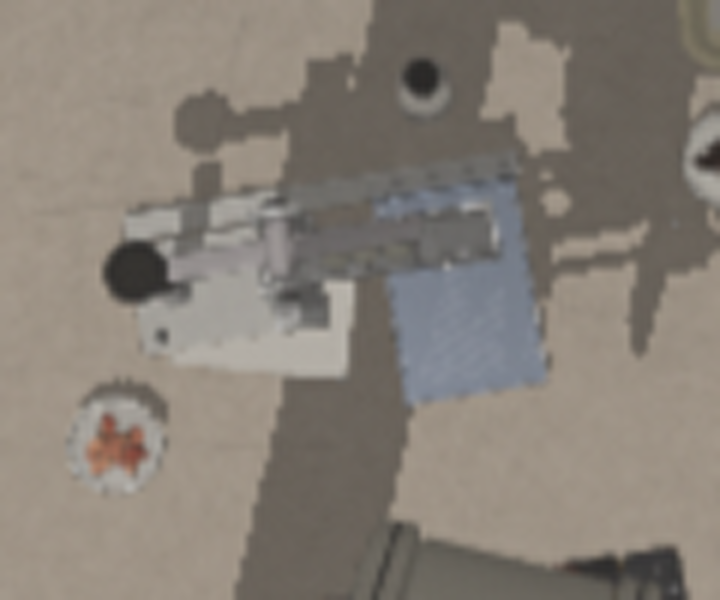

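View pics/side9z.png

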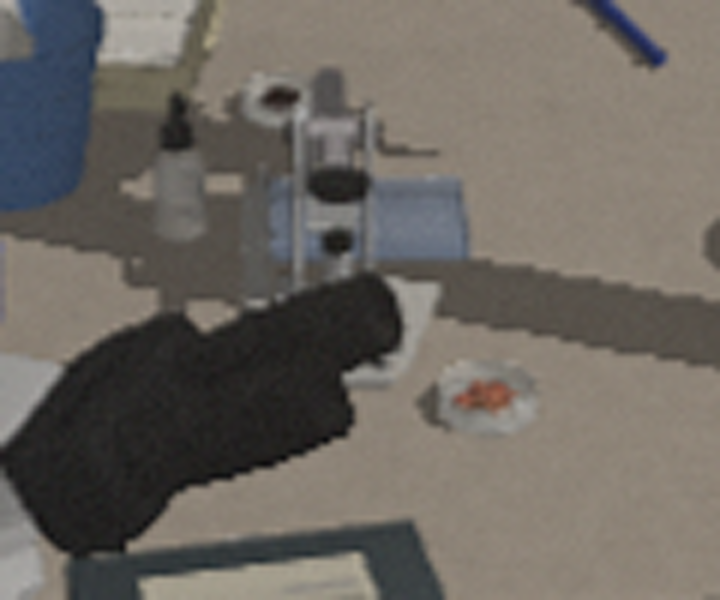

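Run:
```python
from g import *
for k in ((407,404),(546,381),(517,183),(388,280)): print("top9",loc(onplane("top",unz("top",k),14)))
```

```text
top9 [-85.4  41.3]
top9 [-85.4 -40.7]
top9 [ 32.4 -43.1]
top9 [-11.8  40.7]
```

>>> arm_command:
  increments:
    - [[2.5,3.2,0],0]
    - [[2.5,3.2,0],0]
    - [[2.5,3.2,0],0]
    - [[2.5,3.2,0],0]
    - [[2.5,3.2,0],0]
    - [[2.5,3.2,0],0]
    - [[1.6,2.2,0],0]
    - [[0,0,0],0]
  gripper: 0

```text
t: 13.5
ee_pos: [610.1, 109.5, 195.5]
orientation: [2.024, 2.349, 0.021]
ft_force: [-0.3, 0.4, 0.2]
width: 5.3
```

```bash
python3 -c "
from g import *
st(0,175,135,90)"
```

```text
t 13.5 disp [  8.7 176.9 195.5] world [610.1 109.5 195.5] yaw rel 89.76 tz [ 0.04  -0.017 -0.999] F [-0.3  0.4  0.2] w 5.3 q [ 0.17  0.43  1.69 -0.03  0.99 -1.53]
tool delta cm [-0.06 -1.09  6.01] turn -0.24
```

>>> arm_command:
  increments:
    - [[-0.1,-0.7,2.5],0]
    - [[0,-0.4,2],0]
    - [[0,0,0.8],0]
    - [[0,0,0],0]
  gripper: 0

```text
t: 13.9
ee_pos: [603.2, 107.3, 138.5]
orientation: [2.021, 2.351, 0.021]
ft_force: [-0.3, -0.6, 0.3]
width: 0.5
```

```bash
python3 look.py 10; python3 -c "
from g import *
st(0,175,125,90)"
```

```text
t 14.0 disp [  2.3 175.8 139.9] world [604.  107.4 139.9] yaw rel 89.89 tz [ 0.042 -0.016 -0.999] F [ 0.6 -0.2 -0.1] w 0.8 q [ 0.17  0.49  1.74 -0.03  0.87 -1.53]
tool delta cm [-0.05 -0.29  1.49] turn -0.11
```

View pics/side10z.png

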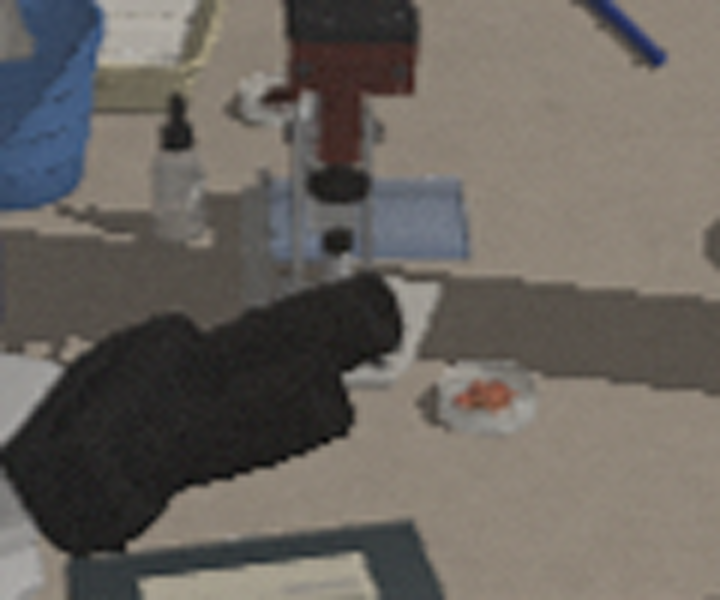

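>>> arm_command:
  increments:
    - [[0,-0.2,0.8],0]
    - [[0,0,0.8],0]
    - [[0,0,0.8],0]
    - [[0,0,0.6],0]
    - [[0,0,0.5],0]
  gripper: 0

```text
t: 14.5
ee_pos: [605.4, 106.8, 106.2]
orientation: [2.019, 2.347, 0.03]
ft_force: [-2.5, -2.4, 5.9]
width: 0.9
```

>>> arm_command:
  increments:
    - [[0,0,0.3],0]

```text
t: 14.6
ee_pos: [605.6, 106.4, 102.9]
orientation: [2.019, 2.347, 0.029]
ft_force: [-2.6, -1.4, 6.1]
width: 0.3
```

>>> arm_command:
  increments:
    - [[0,0,0.2],0]
    - [[0,0,0.1],0]
    - [[0,0,0.1],0]
    - [[0,0,0.1],0]
    - [[0,0,0.1],0]
    - [[0,0,0.1],0]

```text
t: 15.2
ee_pos: [605.8, 106.3, 102.2]
orientation: [2.02, 2.346, 0.029]
ft_force: [-6.0, -0.7, 13.3]
width: 0.4
```

```bash
python3 look.py 11; python3 -c "
from g import *
st(0,175,101,90)"
```

```text
t 15.3 disp [  3.9 174.4 102.2] world [605.8 106.3 102.2] yaw rel 89.82 tz [ 0.047 -0.016 -0.999] F [-4.9  0.  13.1] w 0.5 q [ 0.17  0.55  1.76 -0.03  0.8  -1.53]
tool delta cm [ 0.06 -0.4   0.1 ] turn -0.18
```

View pics/top11z.png

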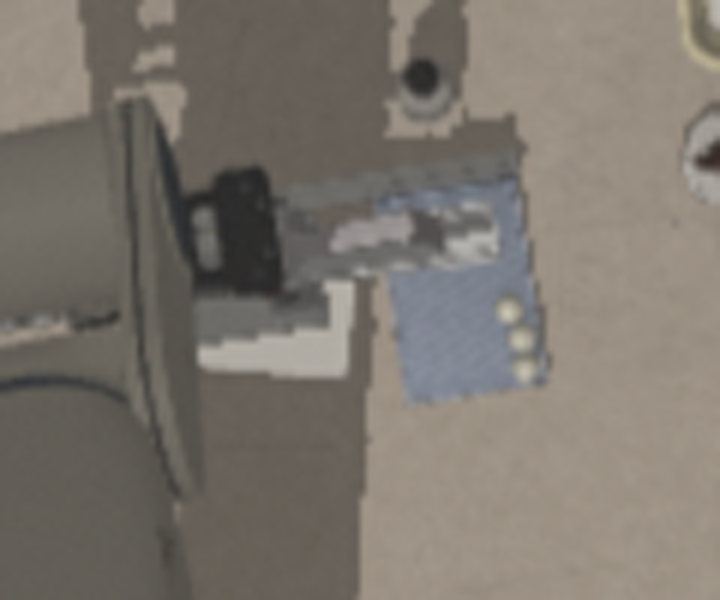

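View pics/side11z.png

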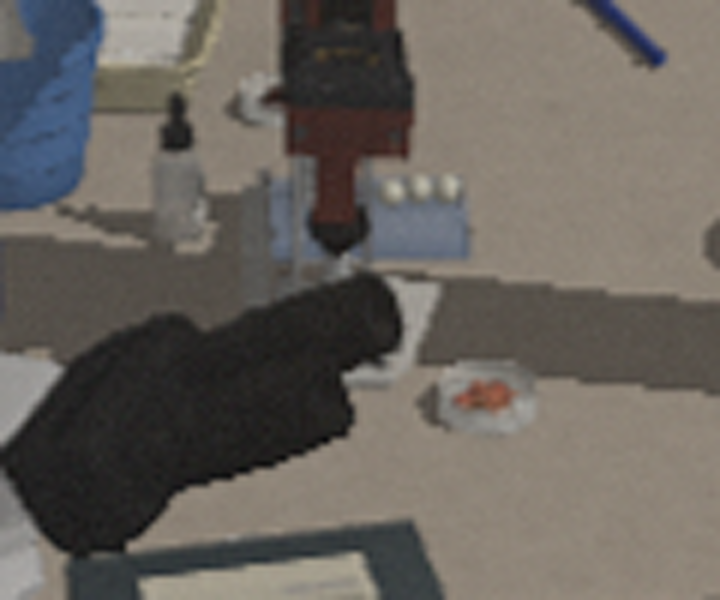

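All three balls are in the lid. Next I lift off the pad slowly.

>>> arm_command:
  increments:
    - [[0,0,-0.5],0]
    - [[0,0,-0.6],0]
    - [[0,0,-0.8],0]
    - [[0,0,-1],0]
    - [[0,0,-2],0]
    - [[0,0,-3],0]
    - [[0,0,-4],0]
    - [[0,-4,-2],0]
    - [[0,-4,0],0]
    - [[0,-4,0],0]
    - [[0,-4,0],0]
    - [[0,0,0],0]
    - [[0,0,0],0]

```text
t: 16.6
ee_pos: [437.1, 82.2, 242.5]
orientation: [2.016, 2.342, 0.033]
ft_force: [1.0, -0.5, 0.7]
width: 0.6
```

```bash
python3 look.py 12; python3 -c "
from g import *
st()
for k in ((407,404),(546,381),(517,183),(388,280)): pass"
```

```text
t 16.7 disp [-166.   176.2  242.1] world [437.6  82.4 242.1] yaw rel 89.79 tz [ 0.052 -0.017 -0.999] F [ 0.5 -0.3  0.1] w 0.3 q [ 0.18  0.1   2.02 -0.03  0.97 -1.52]
```

View pics/top12z.png

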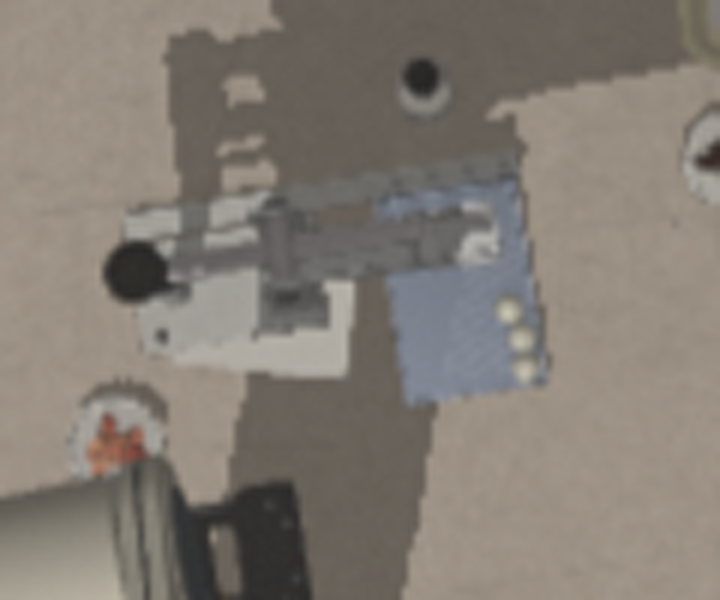

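View pics/side12z.png

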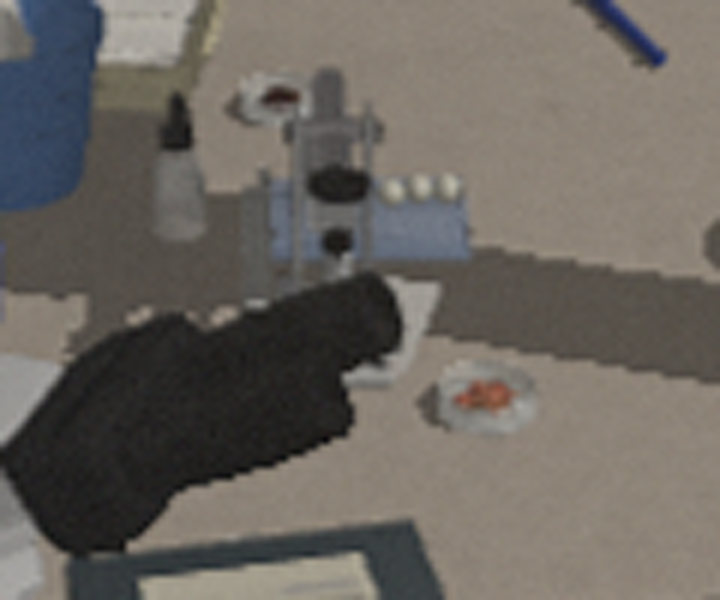

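```bash
python3 -c "
from workcell import *
print(close_job())"
```

```text
the job is handed in; nothing more can be done
None
```

The lid is loaded: all three balls are in it, the gate has shut again, and I handed the job in at about 16.7 s of the 58 s allowed.

- **Lid:** I pushed it sideways with two fingertips to square and centre it, then along under the spout to the stop bar. Contact force at the bar reached about 10 N. After I backed off, its near end measured x ≈ -85 mm against -87 mm expected. It was centred within about 1 mm and square within about 1°. I never lifted or gripped it.
- **Balls:** I pressed the pad with the closed fingers down to about 102 mm height, at about 13 N, and held it about 0.7 s. I let go only after both cameras showed the three balls lying in the lid.
- **Last check before handing in:** both pictures showed the pad back up, the balls still in the lid, and the lid and the things near it unmoved. The arm was clear and touching nothing. The gate itself is hard to see, so I judged it shut from the pad being back at its rest height.
- **Disagreements:** the dispenser's angle came out between 7.5° and 10.4° depending on the feature measured. I used 8.7°, and the finger position at contact (-96.6 mm, -97 mm expected) agreed with it.

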